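Set the planing stop and butt the board to it

ROBOT

A 6-joint arm with a two-finger parallel gripper is mounted at the origin on the work surface. World frame = base frame: x ahead of the robot, y to its left, z up, the work surface at z = 0. Lengths are in m, angles in degrees, forces in N, time in s.
With the tool pointing down it reaches from about 0.3 to 0.75 m from the base axis. Payload 8.5 kg.
Tool frame: the origin (TCP) lies between the finger pads; the fingertips stand ctrl.nose_length ahead of it and the grasp point (between the pads) is the TCP (ctrl.nose_length is the distance from the TCP to the fingertips, in m); z points along the fingers, x is the direction in which the jaws open and shut, and the axes are right-handed (so a half turn about z gives the same grasp; the last joint's range is limited). The gripper opens to 85 mm and grips with 20 to 120 N. Pads are 22 mm wide; open, the fingers measure 114 mm over their backs; the gripper's body (76 mm by 85 mm) begins 54 mm behind the grasp point. The pads swing forward as they close: fully open they stand 13 mm farther back than shut.
Start: joints at [56.305, 21.807, 74.336, -0, 83.858, -12.336], TCP at [0.2, 0.512, 0.25] pointing down, gripper open.
Joint ranges: [-178.18, 178.18], [-50.72, 133.34], [12.68, 142.11], [-81.47, 261.47], [9.98, 163.14], [-165.26, 165.26]. Speed limits (degrees/s): [136.94, 136.94, 180, 180, 180, 180].

INTERFACE

Orientations are given as [roll, pitch, yaw] about the fixed x, y, z axes, in that order (R = Rz(yaw) Ry(pitch) Rx(roll)).
In Python, from cell import telemetry, imaging, order, ctrl gives the robot as it stands.
- The arm moves only by the tool apply_moves, never from a script. Its argument "series" is a list of rows, each a list of 4 numbers: the shift along the tool's x, y, z in cm, then the turn about the tool's z in rad. A call has 1 to 8 rows; each row shifts and turns the commanded pose from where the row before left it, along the tool's axes as they then stand; what a row does not reach is not made up. A row lasts 1/12 s, in which the tool goes at most 41.7 mm and 7.16 degrees, less where a joint would pass 70% of its speed; a pose out of reach is approached as far as the arm can. A call is refused whole if a number of a shift passes 4.17 or a number of a turn 0.125, either way. A call with a gripper value outside its range is refused whole. "hand" is the opening, from 0 (shut) to 1 (fully open), set as the call begins (left out, the last holds). The fingers move at their own pace and stop on an object; the grip force is fixed at half the most. Time passes only in rows, so rows that do not move let the fingers close. It gives the time, the measured TCP pose, the force and the opening at its end, in the units of the state.
- telemetry.get_state(): the state, without advancing time (a new reading comes with each control period).
- imaging.grab_frame(name): name is "scene" or "top"; returns a dict with "image" (420x560x3 uint8, blue, green, red), "fx", "fy", "cx", "cy" (pixels), "position" and "attitude" of the camera in the world. Camera axes: x right, y down, z forward; pixel columns grow to the right and rows downward; lengths in m; the calibration is good to about 2 mm. A picture is of the moment at which its call begins. There is no depth.
- order.hand_in(): hands the job in, once; it reports no verdict.
The state is a dict: "time_s": time; "q": joint angles; "joint_vel": joint speeds; "tau": joint torques, N m; "ee_pos": TCP position; "ee_rot": TCP orientation; "ft_force": force on the tool from outside, world axes, zero at the start; "ft_torque": the same for the moment, N m; "finger_gap": finger opening in m.
Only numpy, scipy, OpenCV 4.12 (cv2) and the standard library are available. Lean on these libraries where they do the work, as an engineer would, in place of code of your own. Each camera call takes 0.05 s, during which the arm holds its last target.

TASK

Make the table-top workbench ready for planing the loose board: with the round wooden mallet from its tray, knock the square planing stop down in brisk blows, not by leaning on it, until its top is a few millimetres lower than the board's upper face but still above half of the board's thickness; do not press or pull the stop with the gripper. Finish with the mallet lying back in its tray and the board flat on the bench, one end butted squarely and centrally against the stop. Leave the plane, the marking gauge, the sanding block and the glue bottle where they are.

Things in the scene. Friction and masses are not known exactly. Their poses are not given: they have to be found in the camera images.
- stop (a joint): Planing stop: dark upright wooden post, 50 x 50 mm, in the bench top near its left (+y) end. Value in m: how far it is driven down; its top stands proud of the bench by 0.060 minus the value. Starts at 0.002 to 0.014, lowest 0.056. A leaf spring holds it wherever it is left: it yields at about 10 N (15 N at 0.2 m/s) and does not spring back.
- stop_top (a point): Centre of the stop's flat 50 x 50 mm top. Axes are the bench's: y along the bench, away from the board; x across it, away from the robot; z up. The face that the board butts against lies 25 mm from here towards -y. It is 120 mm towards +y and 20 mm towards -x from the bench's centre.
- bench_top (a point): Centre of the upper face of the table-top workbench, a fixed pale wooden slab 270 mm across (its x) and 340 mm long (its y), its top 85 mm above the table. A vise with a wooden jaw, as high as the slab, stands out 60 mm from its front edge. Dark dog holes. z up.
- board_center (a point): Centre of the loose pine board, 160 x 50 x 36 mm, 0.1 to 0.21 kg, lying flat on the bench on the stop's -y side, 10 to 80 mm short of it and askew by up to 0.25 rad. x along its length, y across its 50 mm width, z through its 36 mm thickness.
- mallet_grip (a point): Point on the axis of the mallet's handle, 30 mm behind the head, where to grip it. Round turned mallet of wood, 215 mm long, 0.24 to 0.38 kg: head 72 mm in diameter and 90 mm long; in line with it a handle of 28 mm diameter, 125 mm long. It lies on its side, handle level. x along the axis, handle to head. It strikes with the round side of the head, any side down.
- mallet_head (a point): Centre of the mallet's head, on its axis, 74.5 mm from the grip point towards +x. The round striking side is 36 mm from here; the balance point 17 mm from here towards the handle. In the tray it is 42 mm above the table.
- mallet_tray: Shallow fixed plywood tray, 260 (x) x 120 (y) mm, walls 18 mm high, floor 6 mm thick, on the table left or right of the bench (a tray of bricks is on the other side). Origin: centre of its underside. Two battens 8 mm high along x, at y = -30 and +30 mm, x = -5 to 115 mm, keep the head from rolling: the mallet starts between them, on the centre line, head to +x, grip point near x = -12 mm.
- plane: Small metal hand plane with wooden knob, 160 x 46 x 48 mm, resting on the bench's far side, along the bench. Bystander. Origin at the centre of its underside.
- gauge: Wooden marking gauge, 120 mm beam with a 56 x 56 x 26 mm stock, resting on the bench's far side. Bystander. Origin under its centre.
- sanding_block: Cork sanding block, 112 x 64 x 32 mm, on the table beyond the left end of the bench. Bystander. Origin at the centre of its underside.
- glue: White glue bottle, 56 mm in diameter, 160 mm tall, on the table beyond the right end of the bench. Bystander. Origin at the centre of its underside.
There are look-alikes about, which are no part of the job. Leave any orange look-alike of the part that bears board_center alone.

How it is judged (in metres and radians):
On the way:
1. the mallet strikes the stop and drives it down briskly (faster than 50 mm/s) (contact force between mallet and stop above 3 N and velocity of joint stop above 0.05 m/s).
At the end, for the whole second after the job is handed in: Stop 16.5 to 34.5 mm proud of the bench. Board flat on the bench, its end within 4 mm of the stop, within 15 mm of central to it and 0.1 rad of square. Mallet lying level in its tray, head and handle within 30 mm of the tray's centre line. Both at rest (value of joint stop between 0.0255 and 0.0435 m and x of board_center in the frame of stop_top between -0.015 and 0.015 m and y of board_center in the frame of stop_top between -0.1095 and -0.1 m and z of board_center in the frame of bench_top between 0.014 and 0.0215 m and angle between the x axis of board_center and the y axis of bench_top, either way round below 0.1 rad and x of mallet_grip in the frame of mallet_tray between -0.08 and 0.08 m and y of mallet_grip in the frame of mallet_tray between -0.03 and 0.03 m and x of mallet_head in the frame of mallet_tray between -0.095 and 0.095 m and y of mallet_head in the frame of mallet_tray between -0.03 and 0.03 m and z of mallet_head in the frame of mallet_tray between 0.03 and 0.055 m and z of mallet_grip in the frame of mallet_tray between 0.02 and 0.06 m and linear speed of each of mallet, board below 0.02 m/s); the robot touches nothing.
It fails at once if the gripper or arm presses or pulls on the stop (over 4 N) (contact force between any of the fingers, the arm and stop above 4 N).
It fails at once if the plane, marking gauge, sanding block or glue bottle is shifted by more than 25 mm (distance of any of plane, gauge, sanding_block, glue from where it was at the start of the episode above 0.025 m).
It also fails if it takes over 61 s, if anything falls off the work surface, if the arm or the gripper's body presses on something with over 40 N, if the wrist force passes 120 N, or if a joint passes its speed limit or range.

## Working session

There is one attempt and no reset: what is moved stays moved. The work goes in short steps, Python scripts to look and compute and a tool call to move; the robot and the scene stay as the last step left them, time stands still between calls to the robot, and variables do not carry over. Pictures are saved under pics/ and viewed, and the job is handed in when it is done.

Besides the shell and the picture viewer there is one more tool, called after "Emit:" as name([rows], argument=value, ...), one row to a line, values as JSON. apply_moves: Moves the arm, as the interface text tells. Its arguments: {"type":"object","properties":{"series":{"type":"array"},"hand":{"type":"number"}},"required":["series"]}

```bash
ls; mkdir -p pics
cat > h.py <<'E'
import numpy as np, cv2
from cell import telemetry, imaging, order, ctrl
from scipy.spatial.transform import Rotation as R
E
python3 - <<'E'
from h import *
s=telemetry.get_state(); print({k:np.round(v,4) if not isinstance(v,dict) else v for k,v in s.items()}, ctrl.nose_length)
import pickle
for n in("scene","top"):
    f=imaging.grab_frame(n); cv2.imwrite(f"pics/{n}0.png",f["image"]); pickle.dump(f,open(f"{n}0.pkl","wb"))
    print(n,{k:f[k] for k in f if k!="image"})
E
```

```text
pics
{'time_s': np.float64(0.0), 'q': array([ 56.3045,  21.8409,  74.3887,   0.    ,  83.8594, -12.3373]), 'joint_vel': array([ 0.0327,  0.0374, -0.0596,  0.007 ,  0.0155, -0.054 ]), 'tau': array([ 3.00000e-03, -4.48440e+01, -2.31298e+01,  1.00000e-04,
        4.50000e-03, -0.00000e+00]), 'ee_pos': array([0.2002, 0.512 , 0.2497]), 'ee_rot': array([-1.79981e+02,  8.69000e-02,  6.86419e+01]), 'ft_force': array([-1.1545, -0.5903,  0.0218]), 'ft_torque': array([-0.0027,  0.0414, -0.0534]), 'finger_gap': np.float64(0.0857)} 0.019
scene {'fx': 534.228771587548, 'fy': 534.228771587548, 'cx': 287.839632649264, 'cy': 209.1382387795628, 'position': array([1.39528974, 0.29180274, 1.09331823]), 'attitude': array([-134.94791331,   -0.22746055,  108.36106792])}
top {'fx': 476.0268821607391, 'fy': 476.0268821607391, 'cx': 283.3753783150772, 'cy': 200.0962977026417, 'position': array([0.23148684, 0.00874217, 1.50460959]), 'attitude': array([-1.69954598e+02, -8.61149994e-02, -8.98756772e+01])}
```

View pics/scene0.png

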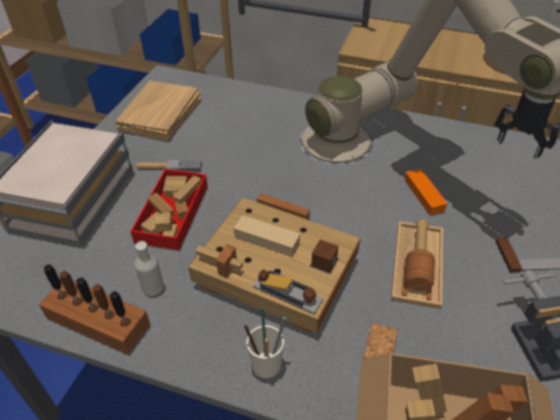

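View pics/top0.png

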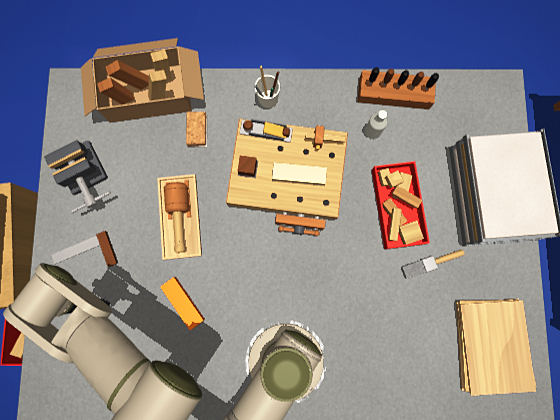

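The top view shows the mallet in its plywood tray: head near (176,196), handle near (180,235). It also shows the bench around (287,168), the stop at (247,165), the pale board at (300,173), the plane at (265,130) and the gauge at (320,135). The orange block at (183,303) is the look-alike.

```bash
cat >> h.py <<'E'
def Rc(f): return R.from_euler('xyz',f['attitude'],degrees=True).as_matrix()
def cast(f,uv,z):
    uv=np.atleast_2d(uv).astype(float)
    d=np.c_[(uv[:,0]-f['cx'])/f['fx'],(uv[:,1]-f['cy'])/f['fy'],np.ones(len(uv))]@Rc(f).T
    t=(z-f['position'][2])/d[:,2]
    return f['position']+d*t[:,None]
def proj(f,P):
    c=(np.atleast_2d(P)-f['position'])@Rc(f)
    return np.c_[c[:,0]/c[:,2]*f['fx']+f['cx'],c[:,1]/c[:,2]*f['fy']+f['cy']]
E
python3 - <<'E'
from h import *
import pickle
t=pickle.load(open('top0.pkl','rb')); s=pickle.load(open('scene0.pkl','rb'))
im=t['image']
c=im[110:270,140:360]; cv2.imwrite('pics/topcrop.png',cv2.resize(c,None,fx=3.6,fy=3.6,interpolation=cv2.INTER_CUBIC))
c=s['image'][190:330,180:460]; cv2.imwrite('pics/scenecrop.png',cv2.resize(c,None,fx=2.8,fy=2.8,interpolation=cv2.INTER_CUBIC))
for n,uv in dict(head=(176,196),handle=(180,235),stop=(247,165),board=(300,173)).items():
    print(n,im[uv[1],uv[0]],cast(t,uv,0.1))
print(proj(s,cast(t,(300,173),.121)),proj(t,[[.2,.512,.25]]))
E
```

```text
head [ 67 129 214] [[0.49200562 0.32934254 0.1       ]]
handle [110 181 227] [[0.3747392  0.31264927 0.1       ]]
stop [ 43  75 136] [[0.58824904 0.11783874 0.1       ]]
board [209 247 254] [[ 0.56373822 -0.04297629  0.1       ]]
[[264.68204061 230.4522922 ]] [[ 87.74530485 296.3745321 ]]
```

View pics/topcrop.png

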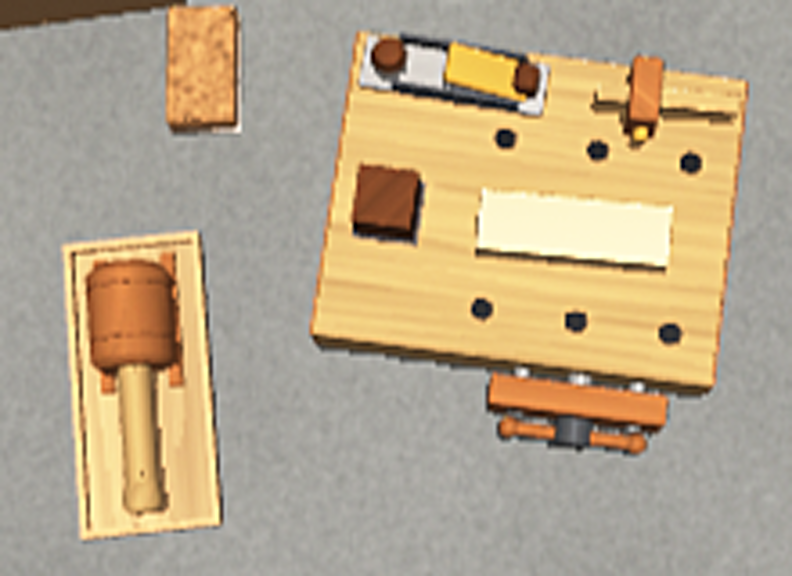

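View pics/scenecrop.png

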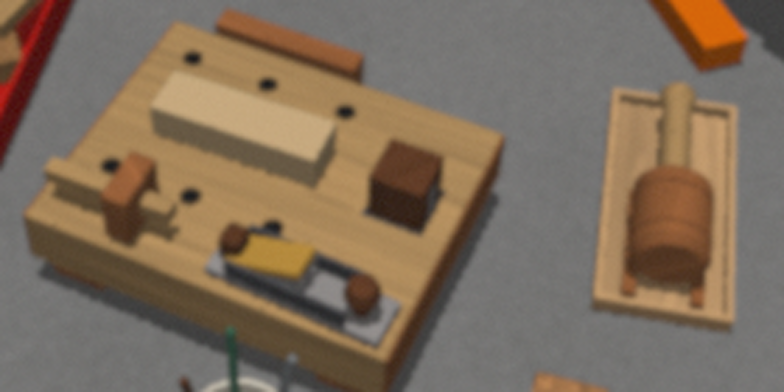

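Run:
```python
from h import *
import pickle
t=pickle.load(open('top0.pkl','rb')); im=t['image']; s=pickle.load(open('scene0.pkl','rb'))
hsv=cv2.cvtColor(im,cv2.COLOR_BGR2HSV)
def rect(mask,name,z,win):
    m=np.zeros_like(mask); x0,y0,x1,y1=win; m[y0:y1,x0:x1]=mask[y0:y1,x0:x1]
    cs,_=cv2.findContours(m.astype(np.uint8),cv2.RETR_EXTERNAL,cv2.CHAIN_APPROX_NONE)
    c=max(cs,key=cv2.contourArea); w=cast(t,c[:,0,:],z)[:,:2].astype(np.float32)
    r=cv2.minAreaRect(w*1000); pr=cv2.minAreaRect(c); print(name,'px',np.round(pr[0],1),'world mm',np.round(r[0],1),np.round(r[1],1),round(r[2],2)); return r
b=(im.min(2)>185)
rect(b,'board',.121,(262,150,335,195))
d=(hsv[...,2]<165)&(hsv[...,0]<20)
rect(d,'stop',.135,(230,148,258,180))
# bench corners
cr=np.array([(357,32),(747,82),(712,388),(315,338)])/3.6+[140,110]
w=cast(t,cr-.36,.085);print('bench',w.round(3),w.mean(0).round(4))
for a,b2 in((0,1),(1,2),(2,3),(3,0)): 
    v=w[b2]-w[a]; print(np.linalg.norm(v).round(3),np.degrees(np.arctan2(v[1],v[0])).round(2))
tr=np.array([(63,243),(200,231),(222,524),(82,540)])/3.6+[140,110]-.36
w=cast(t,tr,.018);print('tray',w.round(3),w.mean(0).round(4))
for a,b2 in((0,1),(1,2),(2,3),(3,0)): 
    v=w[b2]-w[a]; print(np.linalg.norm(v).round(3),np.degrees(np.arctan2(v[1],v[0])).round(2))
hd=np.array([(87,315),(180,310),(118,370),(155,367),(124,495),(165,493),(130,262),(134,370),(145,513)])/3.6+[140,110]-.36
print(cast(t,hd,.042).round(4))
```

```text
board px [299.1 172.6] world mm [560.2 -39.5] [157.6  50.3] 84.63
stop px [247.5 166. ] world mm [576.4 113.6] [60.9 56.3] 0.14
bench [[ 0.741  0.147  0.085]
 [ 0.697 -0.191  0.085]
 [ 0.43  -0.156  0.085]
 [ 0.472  0.177  0.085]] [ 0.5852 -0.0055  0.085 ]
0.34 -97.48
0.269 172.54
0.335 82.88
0.271 -6.42
tray [[0.568 0.411 0.018]
 [0.58  0.29  0.018]
 [0.32  0.262 0.018]
 [0.306 0.382 0.018]] [0.4437 0.336  0.018 ]
0.122 -84.71
0.261 -173.85
0.121 96.64
0.264 6.33
[[0.499  0.3805 0.042 ]
 [0.5037 0.3    0.042 ]
 [0.4509 0.3515 0.042 ]
 [0.4536 0.3197 0.042 ]
 [0.3433 0.3418 0.042 ]
 [0.3451 0.307  0.042 ]
 [0.5461 0.3452 0.042 ]
 [0.4509 0.3378 0.042 ]
 [0.3281 0.3233 0.042 ]]
```

Emit:
apply_moves([
  [0, 0, 0, -0.1195],
  [0, 0, 0, -0.1195],
  [0, 0, 0, -0.1195],
  [0, 0, 0, -0.1195],
], hand=1)

```text
time_s: 0.43
ee_pos: [0.2002, 0.5121, 0.25]
ee_rot: [-180.0, 0.0, 96.4]
ft_force: [0.4, -1.1, -0.6]
finger_gap: 0.0855
```

Emit:
apply_moves([
  [-2.53, 2.63, 0, 0],
  [-2.53, 2.63, 0, 0],
  [-2.53, 2.63, 0, 0],
  [-2.53, 2.63, 0, 0],
  [-2.53, 2.63, 0, 0],
  [-2.53, 2.63, 0, 0],
  [-2.53, 2.63, 0, 0],
  [-2.53, 2.63, 0, 0],
])

```text
time_s: 1.1
ee_pos: [0.4319, 0.3316, 0.2501]
ee_rot: [-180.0, 0.0, 96.0]
ft_force: [-0.0, 0.1, -0.6]
finger_gap: 0.0852
```

Emit:
apply_moves([
  [0.1, -0.2, 3.5, 0],
  [0, 0, 3.5, 0],
  [0, 0, 3.5, 0],
  [0, 0, 3.5, 0],
  [0, 0, 3.0, 0],
  [0, 0, 2.0, 0],
  [0, 0, 1.2, 0],
  [0, 0, 0.6, 0],
])

```text
time_s: 1.77
ee_pos: [0.4279, 0.3334, 0.0402]
ee_rot: [-179.8, 0.1, 96.0]
ft_force: [-0.8, 0.4, -0.1]
finger_gap: 0.0851
```

Emit:
apply_moves([
  [0, 0, 0, 0],
  [0, 0, 0, 0],
  [0, 0, 0, 0],
  [0, 0, 0, 0],
  [0, 0, 0, 0],
  [0, 0, 0, 0],
  [0, 0, 0, 0],
  [0, 0, 0, 0],
], hand=0)

```text
time_s: 2.43
ee_pos: [0.4288, 0.3341, 0.0429]
ee_rot: [179.9, -0.0, 96.0]
ft_force: [-1.5, 1.9, 6.0]
finger_gap: 0.0262
```

Emit:
apply_moves([
  [0, 0, -0.5, 0],
  [0, 0, -1.5, 0],
  [0, 0, -2.5, 0],
  [0, 0, -3, 0],
  [0, 0, -3, 0],
  [0, 0, -3, 0],
  [0, 0, -3, 0],
  [0, 0, -3, 0],
])

```text
time_s: 3.1
ee_pos: [0.4281, 0.3334, 0.2386]
ee_rot: [-179.9, 0.0, 96.0]
ft_force: [-0.2, 0.4, -2.8]
finger_gap: 0.0264
```

Run:
```python
from h import *
import pickle
s=telemetry.get_state();print(s['ee_pos'],s['ft_force'],s['ft_torque'],s['finger_gap'])
o=[]
for n in("scene","top"):
    f=imaging.grab_frame(n); pickle.dump(f,open(f"{n}1.pkl","wb"))
    p=proj(f,s['ee_pos'])[0].astype(int);print(n,p)
    x0=max(p[0]-90,0);y0=max(p[1]-80,0)
    o.append(cv2.resize(f['image'][y0:y0+180,x0:x0+180],(400,400),interpolation=cv2.INTER_CUBIC))
cv2.imwrite('pics/lift.png',np.hstack(o))
```

```text
[0.42810943 0.333366   0.2385942 ] [-0.21928418  0.40208048 -2.78328618] [ 0.01777762 -0.0148161   0.02212717] 0.02639006367492864
scene [434 194]
top [162 209]
```

View pics/lift.png

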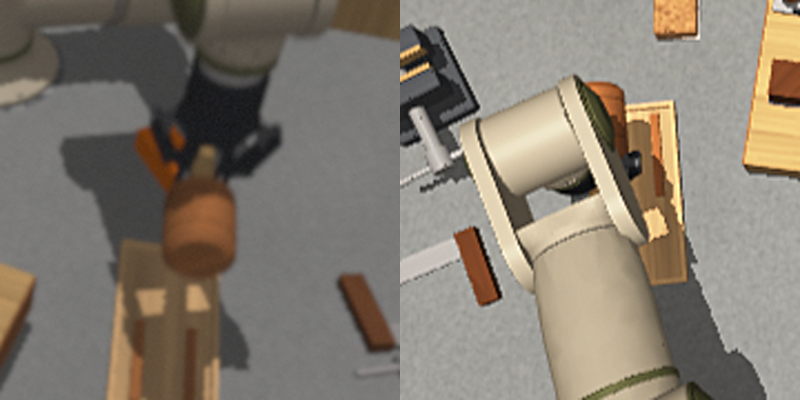

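```bash
cat >> h.py <<'E'
def headz(f,ee,yaw,L=0.072,r=0.036):
    a=np.array([np.cos(np.radians(yaw)),np.sin(np.radians(yaw)),0]);p=np.array([-a[1],a[0],0]);z=np.array([0,0,1])
    res={}
    for dz in(-.03,-.02,-.01,0,.01,.02,.03):
        tl=dz/L; ax=a*np.sqrt(1-tl**2)+z*tl; up=np.cross(ax,p)
        P=np.array([ee+ax*(L+s*.045)+r*(np.cos(q)*p+np.sin(q)*up) for s in(-1,1) for q in np.linspace(0,6.283,40)])
        u=proj(f,P); res[dz]=(u.min(0).round(1),u.max(0).round(1))
    return res
E
python3 - <<'E'
from h import *
import pickle
f=pickle.load(open('scene1.pkl','rb')); h=cv2.cvtColor(f['image'],cv2.COLOR_BGR2HSV)
print(h[210,434],h[200,430])
m=((h[...,0]<14)&(h[...,1]>110)&(h[...,2]>60)).astype(np.uint8); n,l,st,c=cv2.connectedComponentsWithStats(m)
for i in range(1,n):
    if st[i,4]>150 and 380<c[i][0]<480 : print(st[i],c[i])
for k,v in headz(f,np.array([.4281,.3334,.2386]),6).items(): print(k,v)
E
```

```text
[ 12 158 153] [ 10 142  79]
[ 405  171   45   69 1509] [429.77667329 210.85818423]
[402 258   7  38 175] [405.44       277.36571429]
[426 262   7  37 157] [429.1656051 280.7133758]
-0.03 (array([412.4, 199.2]), array([449. , 247.4]))
-0.02 (array([413.4, 196.5]), array([449.4, 246.6]))
-0.01 (array([414.6, 193.7]), array([449.7, 244.9]))
0 (array([415.8, 191. ]), array([450.1, 242.1]))
0.01 (array([417.1, 188.4]), array([451.6, 238.3]))
0.02 (array([418.2, 185.8]), array([453.3, 233.5]))
0.03 (array([418.6, 183.4]), array([455. , 227.5]))
```

Run:
```python
from h import *
import pickle
t=pickle.load(open('top0.pkl','rb')); s=pickle.load(open('scene0.pkl','rb'))
a=cv2.resize(t['image'][148:184,228:268],(400,360),interpolation=cv2.INTER_CUBIC)
b=cv2.resize(s['image'][230:276,300:350],(400,368),interpolation=cv2.INTER_CUBIC)[:360]
cv2.imwrite('pics/stop.png',np.hstack([a,b]))
```

```text
(no output)
```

View pics/stop.png

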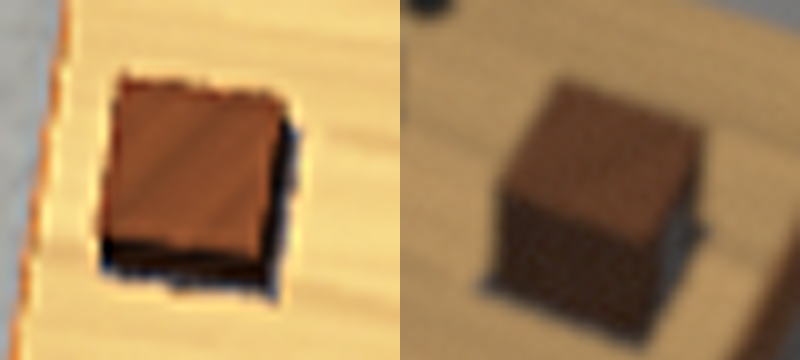

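Run:
```python
from h import *
import pickle
t=pickle.load(open('top0.pkl','rb')); s=pickle.load(open('scene0.pkl','rb'))
A=np.array([(120,80),(283,95),(262,255),(103,238)])/10+[228-.45,148-.45]
B=np.array([(170,80),(303,130),(245,240),(105,185)])/8+[300-.44,230-.44]
for z in(.125,.13,.135,.14,.145):
    a=cast(t,A,z);b=cast(s,B,z); print(z,a.mean(0).round(4),b.mean(0).round(4),np.linalg.norm(a-np.roll(a,1,0),axis=1).round(3),np.linalg.norm(b-np.roll(b,1,0),axis=1).round(3))
# board in both: top centre
P=cast(t,(299.1,172.6),.121); print(P,proj(s,P))
c=np.array([(180,72),(335,122),(318,155),(152,103)])/2.8+[180-.4,190-.4]; b=cast(s,c,.121);print(b.round(4),b.mean(0))
```

```text
0.125 [0.5843 0.1167 0.125 ] [0.5737 0.1173 0.125 ] [0.049 0.049 0.049 0.048] [0.047 0.044 0.047 0.045]
0.13 [0.583  0.1163 0.13  ] [0.5779 0.1182 0.13  ] [0.049 0.049 0.049 0.047] [0.047 0.044 0.047 0.045]
0.135 [0.5817 0.1159 0.135 ] [0.5822 0.1191 0.135 ] [0.048 0.049 0.049 0.047] [0.046 0.043 0.047 0.045]
0.14 [0.5804 0.1155 0.14  ] [0.5864 0.12   0.14  ] [0.048 0.049 0.049 0.047] [0.046 0.043 0.046 0.045]
0.145 [0.5792 0.1151 0.145 ] [0.5907 0.1209 0.145 ] [0.048 0.048 0.049 0.047] [0.046 0.043 0.046 0.045]
[[ 0.55998796 -0.03952347  0.121     ]] [[265.53031301 231.04835433]]
[[ 0.5264 -0.1104  0.121 ]
 [ 0.5402  0.0417  0.121 ]
 [ 0.5816  0.0394  0.121 ]
 [ 0.5703 -0.1197  0.121 ]] [ 0.55461801 -0.03727494  0.121     ]
```

Emit:
apply_moves([
  [-2.0, 0.6, 0, 0],
  [-3.3, 0.9, 0, 0],
  [-3.5, 1.0, 0, 0],
  [-3.5, 1.0, 0, 0],
  [-3.5, 1.0, 0, 0],
  [-3.5, 1.0, 0, 0],
  [-2.5, 0.6, 0, 0],
  [-1.3, 0.3, 0, 0],
])

```text
time_s: 3.87
ee_pos: [0.517, 0.1079, 0.236]
ee_rot: [-179.8, 0.0, 95.9]
ft_force: [-0.1, 0.6, -3.5]
finger_gap: 0.0261
```

Emit:
apply_moves([
  [0, 0, 1, 0],
  [0, 0, 1.5, 0],
  [0, 0, 0.5, 0],
  [0, 0, 0, 0],
  [0, 0, 0, 0],
])

```text
time_s: 4.28
ee_pos: [0.5164, 0.1112, 0.2072]
ee_rot: [-179.9, -0.0, 96.1]
ft_force: [-0.9, 0.4, -0.0]
finger_gap: 0.0265
```

```bash
cat > look.py <<'E'
from h import *
import pickle,sys
k=sys.argv[1]
s=telemetry.get_state();print(s['time_s'],s['ee_pos'],s['ft_force'],s['ft_torque'],s['finger_gap'])
o=[]
for n in("scene","top"):
    f=imaging.grab_frame(n); pickle.dump(f,open(f"{n}{k}.pkl","wb"))
    w=(190,170,400,350) if n=='scene' else (190,110,370,264)
    o.append(cv2.resize(f['image'][w[1]:w[3],w[0]:w[2]],(400,343),interpolation=cv2.INTER_CUBIC))
cv2.imwrite(f'pics/look{k}.png',np.hstack(o))
E
python3 look.py 2
```

```text
4.2833 [0.51639414 0.11122004 0.20723149] [-0.85722549  0.4023716  -0.01714499] [-0.048748    0.09398948 -0.01970457] 0.026507101973815346
```

View pics/look2.png

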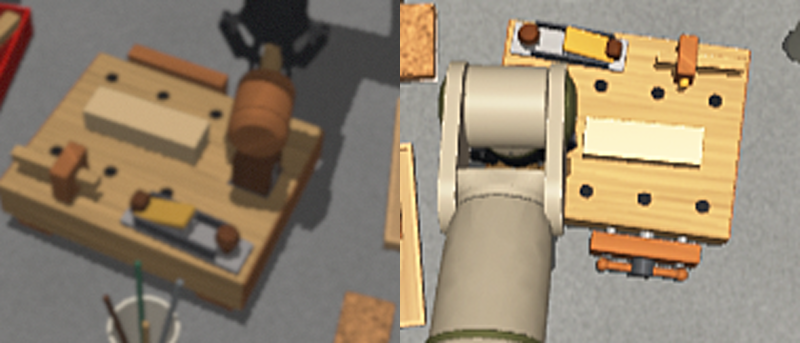

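The head is over the stop, so this is the first blow.

Emit:
apply_moves([
  [0, 0, 1.0, 0],
  [0, 0, 2.0, 0],
  [0, 0, 2.0, 0],
  [0, 0, -2.0, 0],
  [0, 0, -2.0, 0],
  [0, 0, -1, 0],
  [0, 0, 0, 0],
])

```text
time_s: 4.97
ee_pos: [0.5177, 0.1111, 0.2101]
ee_rot: [179.7, 0.0, 96.1]
ft_force: [0.8, -0.2, -3.0]
finger_gap: 0.0264
```

```bash
python3 look.py 3
```

```text
4.9667 [0.51768255 0.11105233 0.21014446] [ 0.83837633 -0.21971568 -2.99058496] [ 0.03301091  0.10500724 -0.01591772] 0.026418581481173126
```

View pics/look3.png

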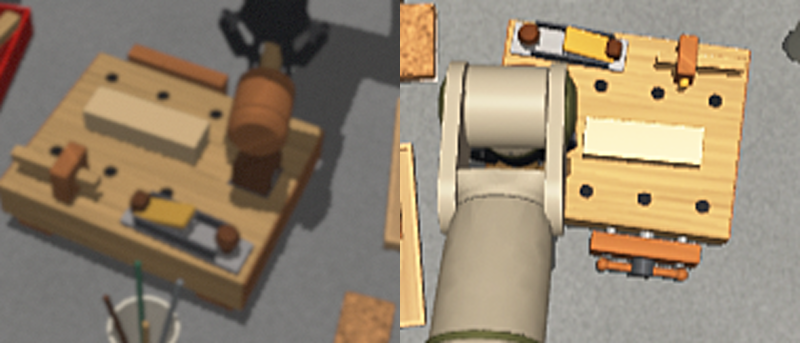

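Emit:
apply_moves([
  [0, 0, 1.0, 0],
  [0, 0, 2.0, 0],
  [0, 0, 2.2, 0],
])

```text
time_s: 5.32
ee_pos: [0.5165, 0.1109, 0.1546]
ee_rot: [180.0, 0.0, 96.0]
ft_force: [-7.7, -2.1, 11.8]
finger_gap: 0.0264
```

Emit:
apply_moves([
  [0, 0, -2.2, 0],
  [0, 0, -3.0, 0],
  [0, 0, -3.0, 0],
  [0, 0, -2.0, 0],
  [0, 0, 0, 0],
  [0, 0, 0, 0],
])

```text
time_s: 5.82
ee_pos: [0.5165, 0.1109, 0.2568]
ee_rot: [180.0, 0.0, 96.0]
ft_force: [0.2, 0.6, -4.1]
finger_gap: 0.0261
```

```bash
python3 look.py 4;  python3 - <<'E'
from h import *
import pickle
f=pickle.load(open('scene4.pkl','rb')); b=cv2.resize(f['image'][190:290,280:380],(600,600),interpolation=cv2.INTER_CUBIC);cv2.imwrite('pics/s4.png',b)
E
```

```text
5.8167 [0.51646076 0.1108768  0.25675979] [ 0.24224905  0.6407047  -4.10380794] [-0.03726499  0.1035865  -0.04880998] 0.02610083831891389
```

View pics/s4.png

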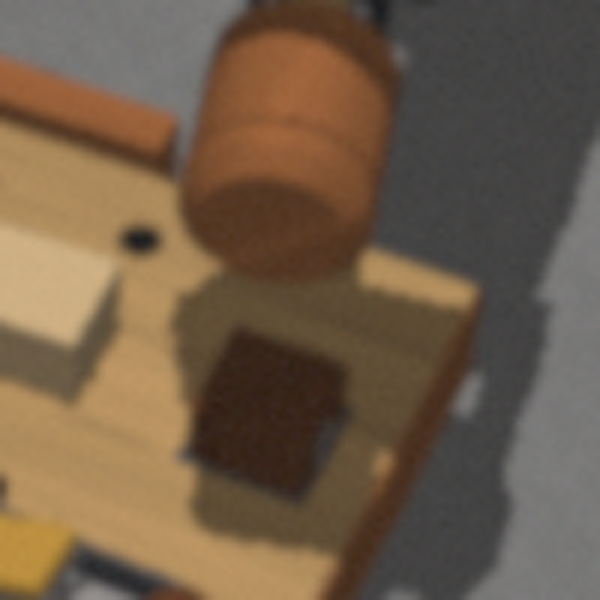

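Run:
```python
from h import *
import pickle
f=pickle.load(open('scene4.pkl','rb'))
S=np.array([.5815,.117]);a=np.radians(-7.2);X=np.array([np.cos(a),np.sin(a)]);Y=np.array([-X[1],X[0]])
C=[S+sx*.025*X+sy*.025*Y for sx,sy in((-1,-1),(-1,1),(1,1),(1,-1))]
for z in(.135,.125,.12,.115,.11,.105,.085): print(z,proj(f,[[*c,z] for c in C]).round(1).tolist())
c=f['image'][235:280,305:350].astype(float); c=np.clip((c-10)*3,0,255).astype(np.uint8)
cv2.imwrite('pics/s4b.png',cv2.resize(c,(540,540),interpolation=cv2.INTER_CUBIC))
```

```text
0.135 [[318.9, 238.4], [338.3, 245.2], [330.3, 259.8], [310.5, 252.6]]
0.125 [[318.7, 241.1], [338.0, 247.9], [330.0, 262.6], [310.4, 255.4]]
0.12 [[318.7, 242.5], [337.8, 249.3], [329.9, 263.9], [310.3, 256.8]]
0.115 [[318.6, 243.9], [337.7, 250.7], [329.7, 265.3], [310.3, 258.1]]
0.11 [[318.5, 245.2], [337.5, 252.0], [329.6, 266.6], [310.2, 259.5]]
0.105 [[318.4, 246.6], [337.4, 253.4], [329.5, 268.0], [310.1, 260.8]]
0.085 [[318.0, 251.9], [336.8, 258.7], [329.0, 273.2], [309.8, 266.1]]
```

View pics/s4b.png

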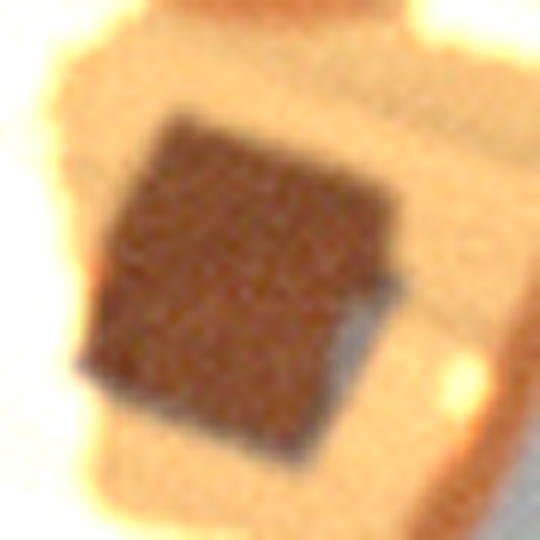

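Two blows have taken the stop from about 50 mm to about 30 mm proud. One more blow, about 8 mm deeper than the last, should put it near the middle of the band.

Emit:
apply_moves([
  [0, 0, 2.0, 0],
  [0, 0, 3.0, 0],
  [0, 0, 2.0, 0],
  [0, 0, 2.0, 0],
  [0, 0, 2.0, 0],
])

```text
time_s: 6.33
ee_pos: [0.5154, 0.1108, 0.1449]
ee_rot: [-179.8, -0.0, 96.0]
ft_force: [-6.6, -0.1, 11.9]
finger_gap: 0.0263
```

Emit:
apply_moves([
  [0, 0, -2.0, 0],
  [0, 0, -3.0, 0],
  [0, 0, -3.0, 0],
  [0, 0, -3.0, 0],
  [0, 0, 0, 0],
  [0, 0, 0, 0],
])

```text
time_s: 6.83
ee_pos: [0.5165, 0.1108, 0.2568]
ee_rot: [180.0, 0.0, 96.0]
ft_force: [-0.2, -0.6, -3.6]
finger_gap: 0.0257
```

```bash
python3 look.py 5;  python3 - <<'E'
from h import *
import pickle
f=pickle.load(open('scene5.pkl','rb')); c=f['image'][235:280,305:350].astype(float); c=np.clip((c-10)*3,0,255).astype(np.uint8)
cv2.imwrite('pics/s5b.png',cv2.resize(c,(540,540),interpolation=cv2.INTER_CUBIC))
h=cv2.cvtColor(f['image'],cv2.COLOR_BGR2HSV)
m=((h[...,0]<14)&(h[...,1]>110)&(h[...,2]>60)).astype(np.uint8); n,l,st,c=cv2.connectedComponentsWithStats(m)
for i in range(1,n):
    if st[i,4]>400 and 250<c[i][0]<380 : print(st[i],c[i])
for k,v in headz(f,telemetry.get_state()['ee_pos'],6).items(): print(k,v)
E
```

```text
6.8333 [0.51653384 0.11080375 0.25681095] [-0.16411081 -0.59055862 -3.62234144] [0.03758249 0.15182519 0.00425036] 0.025735275392792696
[ 310  190   36   47 1265] [328.23952569 213.22608696]
[258 194  51  24 450] [283.38       205.16222222]
-0.03 (array([307.5, 197.7]), array([346.1, 246.8]))
-0.02 (array([307.2, 194.9]), array([346.1, 246. ]))
-0.01 (array([307.2, 192.1]), array([346.2, 244.2]))
0 (array([307.3, 189.3]), array([346.3, 241.4]))
0.01 (array([307.6, 186.6]), array([346.5, 237.5]))
0.02 (array([308.1, 184. ]), array([346.7, 232.5]))
0.03 (array([308.8, 181.5]), array([347. , 226.4]))
```

View pics/s5b.png

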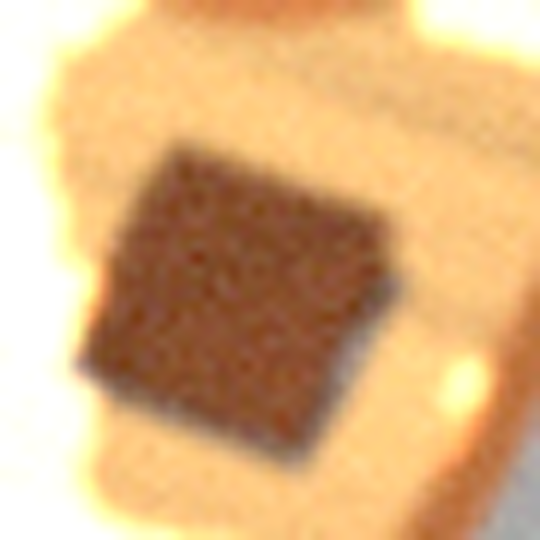

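View pics/look5.png

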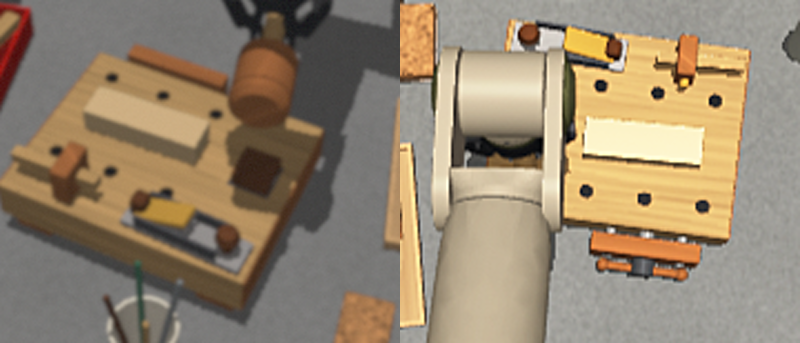

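The stop is now 20–24 mm proud, inside the band, and the mallet is still level. Next I return the mallet.

Emit:
apply_moves([
  [2.0, -0.6, 0, 0],
  [3.3, -0.9, 0, 0],
  [3.5, -1.0, 0, 0],
  [3.5, -1.0, 0, 0],
  [3.5, -1.0, 0, 0],
  [3.5, -1.0, 0, 0],
  [2.5, -0.67, 0, 0],
  [1.3, -0.3, 0, 0],
])

```text
time_s: 7.6
ee_pos: [0.4258, 0.3361, 0.255]
ee_rot: [-179.8, 0.0, 96.2]
ft_force: [0.4, -0.4, -2.7]
finger_gap: 0.0258
```

Emit:
apply_moves([
  [0, 0, 3.5, 0],
  [0, 0, 4, 0],
  [0, 0, 4, 0],
  [0, 0, 4, 0],
  [0, 0, 2.5, 0],
  [0, 0, 1.5, 0],
  [0, 0, 0, 0],
  [0, 0, 0, 0],
])

```text
time_s: 8.27
ee_pos: [0.4272, 0.3333, 0.0609]
ee_rot: [-179.8, 0.1, 96.0]
ft_force: [-0.2, 0.3, -1.0]
finger_gap: 0.0263
```

Emit:
apply_moves([
  [0, 0, 0.6, 0],
  [0, 0, 0.5, 0],
  [0, 0, 0.4, 0],
  [0, 0, 0.25, 0],
  [0, 0, 0, 0],
])

```text
time_s: 8.68
ee_pos: [0.4279, 0.3337, 0.0446]
ee_rot: [-180.0, 0.0, 96.0]
ft_force: [0.4, -0.3, -2.8]
finger_gap: 0.0261
```

Emit:
apply_moves([
  [0, 0, 0, 0],
  [0, 0, 0, 0],
  [0, 0, 0, 0],
  [0, 0, 0, 0],
  [0, 0, 0, 0],
  [0, 0, 0, 0],
], hand=1)

```text
time_s: 9.18
ee_pos: [0.4281, 0.3338, 0.045]
ee_rot: [180.0, -0.0, 96.0]
ft_force: [-0.6, 0.5, -0.4]
finger_gap: 0.0856
```

Emit:
apply_moves([
  [0, 0, -1, 0],
  [0, 0, -2, 0],
  [0, 0, -3, 0],
  [0, 0, -3.5, 0],
  [0, 0, -3.5, 0],
  [0, 0, -3.5, 0],
  [0, 0, -3.5, 0],
  [0, 0, 0, 0],
])

```text
time_s: 9.85
ee_pos: [0.4295, 0.3346, 0.2525]
ee_rot: [179.3, -0.2, 96.0]
ft_force: [0.2, 0.1, -0.3]
finger_gap: 0.0855
```

Run:
```python
from h import *
import pickle
o=[]
for n in("scene","top"):
    f=imaging.grab_frame(n); pickle.dump(f,open(f"{n}6.pkl","wb"))
    w=(350,190,500,330) if n=='scene' else (130,150,280,290)
    o.append(cv2.resize(f['image'][w[1]:w[3],w[0]:w[2]],(400,373),interpolation=cv2.INTER_CUBIC))
cv2.imwrite(f'pics/look6.png',np.hstack(o))
```

```text
(no output)
```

View pics/look6.png

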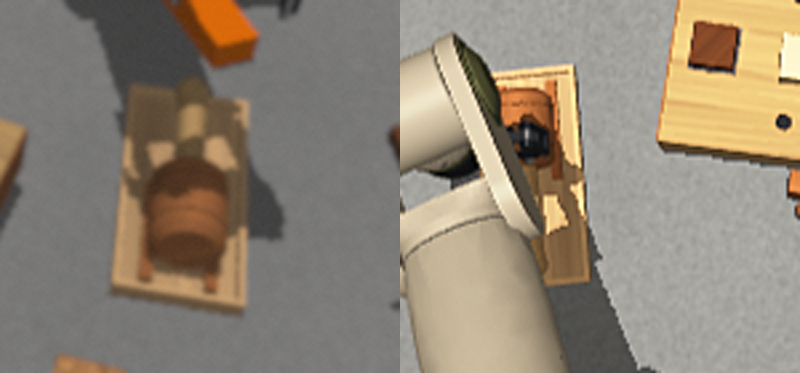

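Run:
```python
from h import *
import pickle
t=pickle.load(open('top0.pkl','rb'))
S=np.array([.5815,.117]);a=np.radians(-7.2);X=np.array([np.cos(a),np.sin(a)]);Y=np.array([-X[1],X[0]])
for n,c,z in(('planecorner',(545,112),.09),('planecornerL',(362,85),.09),('gaugeknob',(640,140),.11),('gaugestock',(632,128),.09),('planetop',(545,112),.13)):
    w=cast(t,np.array(c)/3.6+[139.6,109.6],z)[0,:2]-S; print(n,(w@X).round(3),(w@Y).round(3))
w=np.array([.560,-.0395])-S;print('board',w@X,w@Y)
s=telemetry.get_state();print(s['q'],s['ee_pos'],s['ee_rot'])
f=pickle.load(open('top6.pkl','rb'));im=f['image'];m=(im.min(2)>185).astype(np.uint8);m[:150]=0;m[195:]=0;m[:,:262]=0;m[:,335:]=0
cs,_=cv2.findContours(m,cv2.RETR_EXTERNAL,cv2.CHAIN_APPROX_NONE);c=max(cs,key=cv2.contourArea);print(cv2.minAreaRect(cast(f,c[:,0],.121)[:,:2].astype(np.float32)*1000))
```

```text
planecorner 0.103 -0.121
planecornerL 0.107 0.038
gaugeknob 0.083 -0.204
gaugestock 0.098 -0.197
planetop 0.09 -0.122
board -0.0017158150254476207 -0.15796061527734834
[ 2.54450013e+01  2.11695284e+01  7.59960271e+01  1.84671722e-04
  8.26475185e+01 -7.05843234e+01] [0.42806267 0.3337942  0.24650239] [ 1.79823765e+02 -6.23105016e-02  9.60293972e+01]
((560.1592407226562, -39.46674346923828), (157.6224365234375, 50.28868103027344), 84.63170623779297)
```

Emit:
apply_moves([
  [-3.0, 0.7, 0, 0],
  [-3.7, 0.9, 0, 0],
  [-3.7, 0.9, 0, 0],
  [-3.7, 0.9, 0, 0],
  [-3.7, 0.9, 0, 0],
  [-3.7, 0.9, 0, 0],
  [-3.7, 0.9, 0, 0],
  [-3.7, 0.9, 0, 0],
], hand=0.8)

```text
time_s: 10.62
ee_pos: [0.5277, 0.0519, 0.2437]
ee_rot: [-179.9, -0.0, 96.0]
ft_force: [0.7, 0.8, -0.0]
finger_gap: 0.0684
```

Emit:
apply_moves([
  [-3.7, 0.9, 0, 0],
  [-3.7, 0.9, 0, 0],
  [-2.0, 0.4, 0, 0],
  [0, 0, 0, 0.11],
  [0, 0, 0, 0.11],
  [0, 0, 0, 0.11],
  [0, 0, 0, 0.11],
  [0, 0, 0, 0.11],
])

```text
time_s: 11.28
ee_pos: [0.5591, -0.0375, 0.2434]
ee_rot: [-179.8, 0.0, 64.2]
ft_force: [-0.0, -0.3, -0.3]
finger_gap: 0.0682
```

Emit:
apply_moves([
  [0, 0, 0, 0.11],
  [0, 0, 0, 0.11],
  [0, 0, 0, 0.11],
  [0, 0, 0, 0.11],
  [0, 0, 0, 0.11],
  [0, 0, 0, 0.11],
  [0, 0, 0, 0.11],
  [0, 0, 0, 0.11],
])

```text
time_s: 11.95
ee_pos: [0.5591, -0.0373, 0.2434]
ee_rot: [-179.9, 0.2, 13.8]
ft_force: [-0.2, 0.3, -0.0]
finger_gap: 0.0684
```

Emit:
apply_moves([
  [0, 0, 0, 0.11],
  [0, 0, 0, 0.11],
  [0, 0, 0, 0.12],
  [0, 0, 0, 0],
  [0, 0, 0, 0],
])

```text
time_s: 12.37
ee_pos: [0.5593, -0.0374, 0.2439]
ee_rot: [-180.0, 0.1, -5.2]
ft_force: [0.5, 0.3, -0.5]
finger_gap: 0.0683
```

Emit:
apply_moves([
  [0.1, 0.2, 3, 0],
  [0, 0, 3, 0],
  [0, 0, 3, 0],
  [0, 0, 2, 0],
  [0, 0, 1.2, 0],
  [0, 0, 0.8, 0],
  [0, 0, 0.1, 0],
  [0, 0, 0, 0],
])

```text
time_s: 13.03
ee_pos: [0.5606, -0.0396, 0.1139]
ee_rot: [-180.0, 0.0, -5.3]
ft_force: [0.4, 0.7, 0.6]
finger_gap: 0.0682
```

Emit:
apply_moves([
  [0, 0, 0, 0],
  [0, 0, 0, 0],
  [0, 0, 0, 0],
  [0, 0, 0, 0],
  [0, 0, 0, 0],
  [0, 0, 0, 0],
], hand=0)

```text
time_s: 13.53
ee_pos: [0.561, -0.0397, 0.1151]
ee_rot: [180.0, -0.1, -5.4]
ft_force: [-0.9, -0.4, 6.0]
finger_gap: 0.0486
```

Emit:
apply_moves([
  [0, -0.5, -0.1, 0.03],
  [0.1, -1, 0, 0],
  [0, -1, 0, 0],
  [0, -1, 0, 0],
  [0, -0.8, 0, 0],
  [0, -0.4, 0, 0],
  [0, 0, 0, 0],
])

```text
time_s: 14.12
ee_pos: [0.5674, 0.0084, 0.1151]
ee_rot: [-180.0, -0.0, -7.0]
ft_force: [0.1, 3.2, 4.4]
finger_gap: 0.0492
```

```bash
python3 look.py 7
```

```text
14.1167 [0.56744242 0.00835372 0.11506678] [0.08505493 3.17127149 4.43396213] [ 0.40718238 -0.13201769  0.07234073] 0.04916061590765103
```

View pics/look7.png

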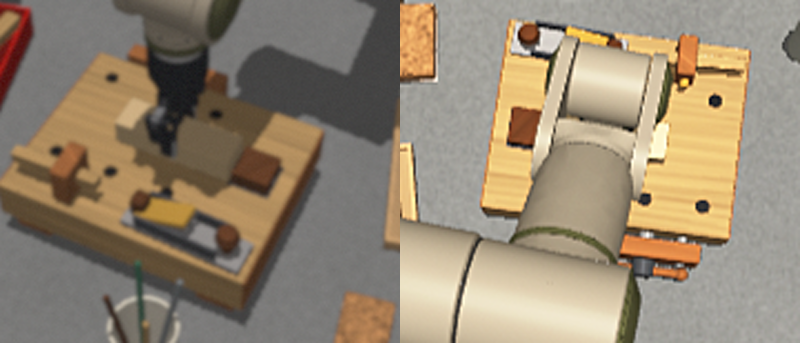

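Emit:
apply_moves([
  [0, -0.1, 0, 0],
  [0, -0.1, 0, 0],
  [0, -0.1, 0, 0],
])

```text
time_s: 14.47
ee_pos: [0.5677, 0.0091, 0.1151]
ee_rot: [179.9, -0.0, -7.1]
ft_force: [-1.2, -4.2, 5.2]
finger_gap: 0.0488
```

Emit:
apply_moves([
  [0, -0.1, 0, 0],
  [0, -0.1, 0, 0],
])

```text
time_s: 14.63
ee_pos: [0.568, 0.0111, 0.1151]
ee_rot: [179.9, -0.0, -7.1]
ft_force: [-1.8, -3.6, 5.3]
finger_gap: 0.0486
```

Emit:
apply_moves([
  [0, -0.1, 0, 0],
  [0, -0.1, 0, 0],
])

```text
time_s: 14.8
ee_pos: [0.5682, 0.0128, 0.1151]
ee_rot: [179.9, -0.0, -7.1]
ft_force: [-2.2, -10.6, 5.0]
finger_gap: 0.0488
```

Emit:
apply_moves([
  [0, -0.1, 0, 0],
  [0, 0, 0, 0],
])

```text
time_s: 14.97
ee_pos: [0.5683, 0.0129, 0.1151]
ee_rot: [179.8, -0.0, -7.2]
ft_force: [-2.5, -10.8, 5.6]
finger_gap: 0.0488
```

Emit:
apply_moves([
  [0, -0.1, 0, 0],
  [0, -0.1, 0, 0],
  [0, 0, 0, 0],
])

```text
time_s: 15.22
ee_pos: [0.5683, 0.0132, 0.1152]
ee_rot: [179.6, -0.0, -7.2]
ft_force: [-4.5, -21.6, 5.7]
finger_gap: 0.049
```

Force rises while the TCP stands still, so the board is butted. I ease the push off a little, open and retreat.

Emit:
apply_moves([
  [0, 0.2, 0, 0],
  [0, 0, 0, 0],
])

```text
time_s: 15.38
ee_pos: [0.5682, 0.0128, 0.1151]
ee_rot: [179.9, -0.0, -7.2]
ft_force: [-1.5, -9.5, 5.6]
finger_gap: 0.0487
```

Emit:
apply_moves([
  [0, 0, 0, 0],
  [0, 0, 0, 0],
  [0, 0, 0, 0],
  [0, 0, 0, 0],
  [0, 0, 0, 0],
], hand=0.8)

```text
time_s: 15.8
ee_pos: [0.5681, 0.0152, 0.1146]
ee_rot: [-180.0, 0.0, -7.1]
ft_force: [-0.3, -0.0, 0.7]
finger_gap: 0.0682
```

Emit:
apply_moves([
  [0, 0, -1, 0],
  [0, 0, -2, 0],
  [0, 0, -3, 0],
  [0, 0, -3.5, 0],
  [0, 0, -3.5, 0],
  [0, -2, -1, 0],
  [0, -3, 0, 0],
  [0, -3.5, 0, 0],
])

```text
time_s: 16.47
ee_pos: [0.5789, 0.0993, 0.2569]
ee_rot: [-180.0, -0.2, -7.2]
ft_force: [1.9, -0.4, -0.2]
finger_gap: 0.0682
```

Emit:
apply_moves([
  [-3, -2, 0, 0],
  [-3, -2, 0, 0],
  [-3, -2, 0, 0],
  [-3, -2, 0, 0],
  [-3, -2, 0, 0],
  [-3, -2, 0, 0],
  [-3, -2, 0, 0],
  [-3, -2, 0, 0],
])

```text
time_s: 17.13
ee_pos: [0.3587, 0.2886, 0.2557]
ee_rot: [-180.0, -0.0, -7.1]
ft_force: [0.3, 0.9, -0.4]
finger_gap: 0.0686
```

```bash
python3 look.py 8
python3 - <<'E'
from h import *
import pickle
f=pickle.load(open('top8.pkl','rb')); cv2.imwrite('pics/top8.png',f['image'])
im=f['image'];m=(im.min(2)>185).astype(np.uint8);m[:140]=0;m[205:]=0;m[:,:245]=0;m[:,335:]=0
cs,_=cv2.findContours(m,cv2.RETR_EXTERNAL,cv2.CHAIN_APPROX_NONE);c=max(cs,key=cv2.contourArea)
r=cv2.minAreaRect(cast(f,c[:,0],.121)[:,:2].astype(np.float32)*1000);print(r)
S=np.array([.5815,.117]);a=np.radians(-7.2);X=np.array([np.cos(a),np.sin(a)]);Y=np.array([-X[1],X[0]])
w=np.array(r[0])/1000-S;print(w@X,w@Y)
c=im[130:210,225:345];cv2.imwrite('pics/t8c.png',cv2.resize(c,None,fx=6,fy=6,interpolation=cv2.INTER_CUBIC))
E
```

```text
17.1333 [0.35867297 0.28855295 0.25566677] [ 0.27065025  0.91347523 -0.43355898] [-0.02473776  0.02716898 -0.01624636] 0.06856559150640537
((568.6671142578125, 12.439476013183594), (158.13816833496094, 49.894691467285156), 81.77365112304688)
0.0003732139693324754 -0.10534442009049529
```

View pics/t8c.png

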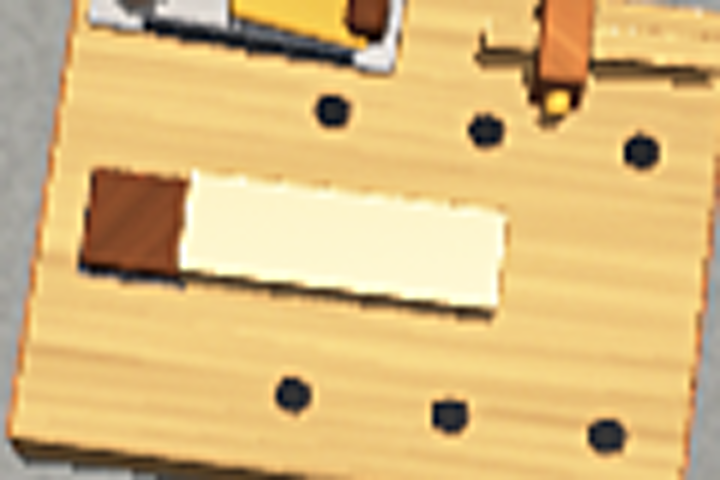

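View pics/look8.png

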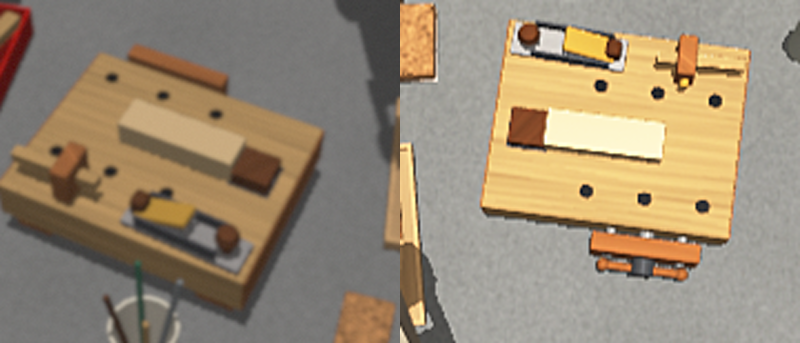

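The board is butted, central and square. I check the stop height and the mallet once more.

Run:
```python
from h import *
import pickle
t=pickle.load(open('top8.pkl','rb')); s=pickle.load(open('scene8.pkl','rb'))
a=cv2.resize(t['image'][148:184,228:268],(400,360),interpolation=cv2.INTER_CUBIC)
b=cv2.resize(s['image'][235:280,300:350],(400,360),interpolation=cv2.INTER_CUBIC)
b=np.clip(b.astype(float)*1.6,0,255).astype(np.uint8)
cv2.imwrite('pics/stop8.png',np.hstack([a,b]))
b=cv2.resize(s['image'][190:330,350:500],None,fx=4,fy=4,interpolation=cv2.INTER_CUBIC); cv2.imwrite('pics/tray8.png',b)
```

```text
(no output)
```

View pics/stop8.png

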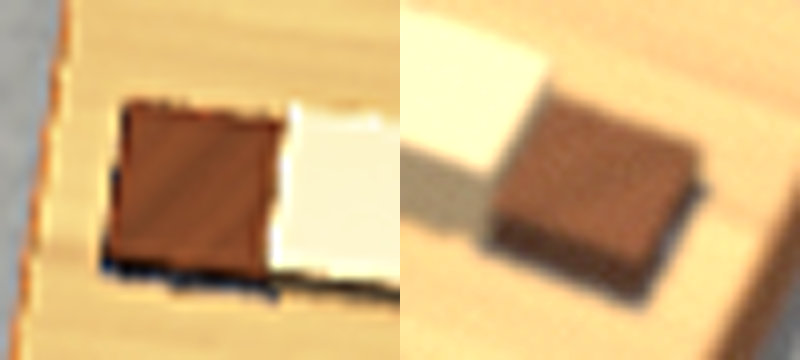

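View pics/tray8.png

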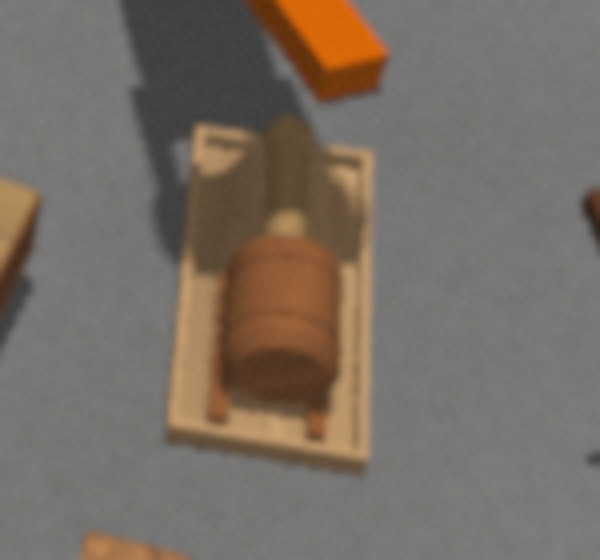

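Run:
```python
from h import *
import pickle
t=pickle.load(open('top8.pkl','rb')); s=pickle.load(open('scene8.pkl','rb'))
A=np.array([(125,103),(285,122),(267,275),(113,262)])/10+[228-.45,148-.45]
B=np.array([(155,95),(297,150),(240,265),(97,208)])/8+[300-.44,235-.44]
for z in(.095,.1,.105,.11,.115):
    a=cast(t,A,z);b=cast(s,B,z); print(z,a.mean(0).round(4),b.mean(0).round(4))
S=[.5815,.117]
print(proj(t,[[*S,z] for z in(.135,.11,.1)]),A.mean(0)); print(proj(s,[[*S,z] for z in(.135,.11,.1)]),B.mean(0))
# luminance profile on scene across front face: normal to front-top edge, mid front face
g=cv2.cvtColor(s['image'],cv2.COLOR_BGR2GRAY)
for x in (316,318,320,322,324,326): print(x,list(zip(range(254,276),g[254:276,x].tolist())))
```

```text
0.095 [0.5846 0.1172 0.095 ] [0.5725 0.1159 0.095 ]
0.1 [0.5833 0.1169 0.1   ] [0.5766 0.1168 0.1   ]
0.105 [0.5821 0.1165 0.105 ] [0.5807 0.1177 0.105 ]
0.11 [0.5808 0.1161 0.11  ] [0.5848 0.1186 0.11  ]
0.115 [0.5796 0.1157 0.115 ] [0.5889 0.1195 0.115 ]
[[246.37634167 164.29584369]
 [246.99894078 166.35774649]
 [247.24203672 167.16282348]] [247.3 166.6]
[[324.48997271 248.88290117]
 [323.94307682 255.71635485]
 [323.72851933 258.39724666]] [324.21625 256.9975 ]
316 [(254, 70), (255, 71), (256, 71), (257, 69), (258, 69), (259, 68), (260, 67), (261, 62), (262, 57), (263, 46), (264, 38), (265, 35), (266, 40), (267, 57), (268, 87), (269, 119), (270, 140), (271, 144), (272, 147), (273, 145), (274, 142), (275, 143)]
318 [(254, 69), (255, 72), (256, 70), (257, 68), (258, 68), (259, 67), (260, 67), (261, 65), (262, 64), (263, 58), (264, 43), (265, 41), (266, 41), (267, 45), (268, 64), (269, 94), (270, 123), (271, 141), (272, 146), (273, 146), (274, 143), (275, 142)]
320 [(254, 73), (255, 72), (256, 68), (257, 68), (258, 68), (259, 67), (260, 69), (261, 70), (262, 71), (263, 62), (264, 51)
[... 181 characters left out ...]
8, 67), (259, 65), (260, 69), (261, 70), (262, 70), (263, 68), (264, 61), (265, 50), (266, 43), (267, 40), (268, 41), (269, 50), (270, 76), (271, 109), (272, 133), (273, 145), (274, 147), (275, 144)]
324 [(254, 67), (255, 69), (256, 67), (257, 66), (258, 67), (259, 67), (260, 71), (261, 72), (262, 73), (263, 69), (264, 68), (265, 57), (266, 46), (267, 42), (268, 40), (269, 46), (270, 56), (271, 88), (272, 121), (273, 138), (274, 146), (275, 146)]
326 [(254, 67), (255, 65), (256, 68), (257, 66), (258, 70), (259, 69), (260, 70), (261, 70), (262, 70), (263, 72), (264, 71), (265, 67), (266, 56), (267, 43), (268, 36), (269, 41), (270, 43), (271, 64), (272, 90), (273, 119), (274, 140), (275, 144)]
```

```bash
python3 -c "
from h import *
print(order.hand_in())"
```

```text
the job is handed in; nothing more can be done
None
```

I knocked the stop down with three brisk blows of the mallet, laid the mallet back in its tray and slid the board up against the stop. The job is handed in at about 17 s on the robot's clock. No verdict is reported.

Last checks:

| Item | Last check | Required |
|---|---|---|
| Stop height | About 21–22 mm proud from the cameras; the lowest mallet position suggested 24 mm | 16.5 to 34.5 mm |
| Board, distance along the bench | 105.3 mm from the stop's centre, so touching it; the push force also rose with no further movement | 100 to 109.5 mm |
| Board, centring | 0.4 mm off centre | within 15 mm |
| Board, squareness | About 1° off square | within 0.1 rad (5.7°) |
| Mallet | In the tray between its battens, level as far as one view shows | within 30 mm of the tray's centre line |

- **First blow:** I could not see from the picture whether it moved the stop. The second and third clearly did, each aimed at about 0.2 m/s.
- **Stop height:** one rough reading of its front face gave only about 19 mm. A finer one gave 21.7 mm, and matching the two camera views gave 21 mm.
- **Bystanders:** in the last pictures the plane and gauge look undisturbed. I did not measure any of the bystanders at the end.
- **Gripper:** it never came down on the stop, and it ended open and clear of everything.

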